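Fit a press-on tip to the hand dispenser

TASK

Take the hand dispenser from its stand and press its tapered nose firmly (about 15 N, never over 25 N) down into any one of the three tips in the rack until the tip jams on. Lift the tip out of the rack by its friction on the nose alone, and hang the dispenser back in the slot of its stand, upright, with the tip still firmly on. Leave the other two tips in the rack and do not disturb the things around.

Things in the scene. Friction and masses are not known exactly. Their poses are not given: they have to be found in the camera images.
- dispenser: hand dispenser, 116 mm tall, 0.18 kg, hanging upright in the stand; origin at the foot of its nose, z up its axis. Tapered steel nose 14 mm across at z = 5, 18 mm at z = 30 mm (the lowest 5 mm taper to 8 mm); neck 18 mm across to z = 44; flange 44 mm across to z = 50; round white body 28 mm across to z = 104 (grip here); button 20 mm across to 116. Yaw does not matter
- stand: grey bench stand, fixed, foot 110 x 100 x 10 mm, origin under it at desk level. An aluminium arm plate 8 mm thick, top at 135 mm, has a slot 24 mm wide along x, open on the stand's -x side. Nothing stands above the plate; the column under it is at x over 41 mm
- stand_seat (a point): on top of the arm plate, 6 mm to +x of the stand's origin: where the dispenser's axis belongs, its flange on the plate and its neck in the slot. Axes as the stand. The slot runs from 43 mm on its -x side (open mouth) to 13 mm on its +x side. A tip's collar does not pass the slot: with a tip on, bring the neck in sideways from the open side
- rack: grey tip rack, fixed, 60 x 180 mm, 88 mm high: drilled plate on two end cheeks; origin under its centre at desk level; three holes 25 mm across, so the tips can shift a little,, 50 mm apart, in a row along its y axis. Pressing with about 15 N seats a tip; over 25 N on the rack breaks one
- tip_a: one of three tips that look alike, loose, white, 85 mm long, about 40 g, upright in a hole of the rack; origin at its pointed lower end, z up its axis. The collar, 30 mm across and 6 mm high, is at the top and rests on the rack; below it 21 mm across, then a taper to 5 mm
- tip_a_mouth (a point): centre of the mouth of this tip's bore, on top of its collar. Bore 30 mm deep, tapered as the nose, mouth 15 to 17 mm across. Bores differ unseen: the nose touches all round somewhere from 12 to 25 mm deep; from there it is stiff, and pressed with 15 N it is jammed less than 1 mm deeper
- tip_b: one of three tips that look alike, loose, white, 85 mm long, about 40 g, upright in a hole of the rack; origin at its pointed lower end, z up its axis. The collar, 30 mm across and 6 mm high, is at the top and rests on the rack; below it 21 mm across, then a taper to 5 mm
- tip_b_mouth (a point): centre of the mouth of this tip's bore, on top of its collar. Bore 30 mm deep, tapered as the nose, mouth 15 to 17 mm across. Bores differ unseen: the nose touches all round somewhere from 12 to 25 mm deep; from there it is stiff, and pressed with 15 N it is jammed less than 1 mm deeper
- tip_c: one of three tips that look alike, loose, white, 85 mm long, about 40 g, upright in a hole of the rack; origin at its pointed lower end, z up its axis. The collar, 30 mm across and 6 mm high, is at the top and rests on the rack; below it 21 mm across, then a taper to 5 mm
- tip_c_mouth (a point): centre of the mouth of this tip's bore, on top of its collar. Bore 30 mm deep, tapered as the nose, mouth 15 to 17 mm across. Bores differ unseen: the nose touches all round somewhere from 12 to 25 mm deep; from there it is stiff, and pressed with 15 N it is jammed less than 1 mm deeper
- slides: bundle of glass slides, 29 x 78 x 21 mm, loose, a bystander; origin under its centre
- tape: roll of tape lying flat, 77 mm across, 16 mm high, loose, a bystander; origin under its centre
- pen: marker pen lying down, 130 mm long, 16 mm thick, loose, a bystander; origin under its centre
- jar: small open glass jar, 61 mm across, 60 mm high, loose, a bystander; origin under its centre
Mind the look-alikes: they are no part of the job. Leave any red look-alike of the rack alone.

How it is judged (in metres and radians):
On the way, in this order (a step that is already met when the one before it is completed fails the run):
1. the nose is pressed into one tip in the rack with more than 12 N on the rack (((contact force between tip_a and rack above 12 N and z of dispenser in the frame of tip_a_mouth below -0.011 m and angle between the z axis of dispenser and the z axis of tip_a, either way round below 0.06 rad) or (contact force between tip_b and rack above 12 N and z of dispenser in the frame of tip_b_mouth below -0.011 m and angle between the z axis of dispenser and the z axis of tip_b, either way round below 0.06 rad) or (contact force between tip_c and rack above 12 N and z of dispenser in the frame of tip_c_mouth below -0.011 m and angle between the z axis of dispenser and the z axis of tip_c, either way round below 0.06 rad))), for 0.1 s.
2. that tip is lifted clear of the rack (its lower end more than 60 mm above the desk) still on the nose (((z of tip_a in the frame of rack above 0.06 m and z of dispenser in the frame of tip_a_mouth below -0.011 m and angle between the z axis of dispenser and the z axis of tip_a, either way round below 0.06 rad) or (z of tip_b in the frame of rack above 0.06 m and z of dispenser in the frame of tip_b_mouth below -0.011 m and angle between the z axis of dispenser and the z axis of tip_b, either way round below 0.06 rad) or (z of tip_c in the frame of rack above 0.06 m and z of dispenser in the frame of tip_c_mouth below -0.011 m and angle between the z axis of dispenser and the z axis of tip_c, either way round below 0.06 rad))), for 0.2 s.
At the end, for the whole second after the job is handed in: The dispenser hangs at rest in the slot: axis within 12 mm of the seat point, flange on the plate, upright within 0.08 rad, one tip hanging on its nose by friction (nose more than 11 mm in the bore, in line within 0.06 rad); the other two tips stand in the rack, moved under 8 mm (((z of dispenser in the frame of tip_a_mouth below -0.011 m and angle between the z axis of dispenser and the z axis of tip_a, either way round below 0.06 rad and linear speed of tip_a below 0.02 m/s and distance of each of tip_b, tip_c from where it was at the start of the episode below 0.008 m and angle between each of tip_b, tip_c's own z axis and vertical below 0.12 rad) or (z of dispenser in the frame of tip_b_mouth below -0.011 m and angle between the z axis of dispenser and the z axis of tip_b, either way round below 0.06 rad and linear speed of tip_b below 0.02 m/s and distance of each of tip_a, tip_c from where it was at the start of the episode below 0.008 m and angle between each of tip_a, tip_c's own z axis and vertical below 0.12 rad) or (z of dispenser in the frame of tip_c_mouth below -0.011 m and angle between the z axis of dispenser and the z axis of tip_c, either way round below 0.06 rad and linear speed of tip_c below 0.02 m/s and distance of each of tip_a, tip_b from where it was at the start of the episode below 0.008 m and angle between each of tip_a, tip_b's own z axis and vertical below 0.12 rad)) and horizontal distance between dispenser and stand_seat below 0.012 m and z of dispenser in the frame of stand_seat between -0.0475 and -0.04 m and angle between dispenser's own z axis and vertical below 0.08 rad and linear speed of dispenser below 0.02 m/s); the robot touches nothing.
It fails at once if more than 25 N (27 N allowed) on the tip rack (contact force between rack and anything else above 27 N).
It fails at once if a tip gripped by the fingers (contact force between any of tip_a, tip_b, tip_c and the fingers above 1 N).
It fails at once if a bystander moved by more than 30 mm (distance of any of slides, tape, pen, jar from where it was at the start of the episode above 0.03 m).
It also fails if it takes over 69 s, if anything falls off the work surface, if the arm or the gripper's body presses on something with over 40 N, if the wrist force passes 120 N, or if a joint passes its speed limit or range.

ROBOT

A 6-joint arm with a two-finger parallel gripper is mounted at the origin on a cart in front of the work surface, level with it; the furniture and walls round the work are solid. World frame = base frame: x ahead of the robot, y to its left, z up, the work surface at z = 0. Lengths are in mm, angles in rad, forces in N, time in s.
With the tool pointing down it reaches from about 375 to 825 mm from the base axis. Payload 5.5 kg.
Tool frame: the origin (TCP) lies between the finger pads; the fingertips stand 8 mm ahead of it and the grasp point (between the pads) lies 11 mm behind it; z points along the fingers, y is the line along which they close (so a half turn about z gives the same grasp; the last joint's range is limited). The gripper opens to 85 mm and grips with 20 to 120 N. Pads are 22 mm wide; open, the fingers measure 114 mm over their backs; the gripper's body (76 mm by 85 mm) begins 54 mm behind the grasp point. The pads swing forward as they close: fully open they stand 13 mm farther back than shut.
Start: joints at [1.34, 0.314, -0.047, 1.21, 0, 1.571], TCP at [137.251, 584.087, 239.299] pointing down, gripper open.
Joint ranges: [-2.67, 2.67], [-0.69, 1.73], [-1.03, 1.25], [-2.08, 2.16], [-1.42, 1.45], [-3.14, 3.14]. Speed limits (rad/s): [2.39, 2.39, 3.01, 3.14, 3.14, 3.14].

INTERFACE

Orientations are given as a unit quaternion [x, y, z, w].
In Python, from station import read_state, read_camera, camera_info, job_done gives the robot as it stands. The module is installed in compiled form; this text tells all that it offers.
- The arm moves only by the tool send_rows, never from a script. Its argument "plan" is a list of rows, each a list of 3 entries, a list of its own where there are three numbers: the shift along the tool's x, y, z in mm, then the turn, a rotation vector about the tool's x, y, z in rad, then the opening, from -1 (shut) to 1 (fully open), so that 0 is half open. A call has 1 to 5 rows; each row shifts and turns the commanded pose from where the row before left it, along the tool's axes as they then stand; what a row does not reach is not made up. A row lasts 1/12 s, in which the tool goes at most 41.7 mm and 7.16 degrees, less where a joint would pass 70% of its speed; a pose out of reach is approached as far as the arm can. A call with a gripper value outside its range is refused whole. The fingers move at their own pace and stop on an object; the grip force is fixed at half the most. Time passes only in rows, so rows that do not move let the fingers close. It gives the time, the measured TCP pose, the force, the opening and the grip force at its end, in the units of the state.
- read_state(): the state, without advancing time (a new reading comes with each control period).
- read_camera(name): name is "scene" or "top"; returns the picture (480x640x3 uint8, red, green, blue); there is no depth.
- camera_info(name): a dict with "fx", "fy", "cx", "cy" (pixels), "dist_coeffs" ([k1, k2, p1, p2, k3] as OpenCV has them; the pictures are not rectified), "pose" (4x4, takes a point from camera to world coordinates). Camera axes: x right, y up, looking along -z (the intrinsics and any distortion apply to the point x, -y, -z); pixel columns grow to the right and rows downward; lengths in mm; the calibration is good to about 2 mm. A picture is of the moment at which its call begins. camera_info takes no time and is no camera call.
- job_done(): hands the job in; it is judged then, once.
The state is a dict: "time": time; "joint_pos": joint angles; "qd": joint speeds; "joint_efforts": joint torques, N m; "tcp_pos": TCP position; "orientation": TCP orientation; "ft_force": force on the tool from outside, world axes, zero at the start; "moment": the same for the moment, N m; "opening": opening from 0.0 (shut) to 1.0 (fully open); "finger_force": force on a finger pad.
Only numpy, scipy, OpenCV 4.12 (cv2) and the standard library are available. Lean on these libraries where they do the work, as an engineer would, in place of code of your own. Each camera call takes 0.05 s, during which the arm holds its last target. There are 200 camera calls.

## Working session

There is one attempt and no reset: what is moved stays moved. The work goes in short steps, Python scripts to look and compute and a tool call to move; the robot and the scene stay as the last step left them, time stands still between calls to the robot, and variables do not carry over. Pictures are saved under pics/ and viewed, at most 10 in all, crops included, and the job is handed in when it is done.

Besides the shell and the picture viewer there is one more tool, called after ">>>" as name(argument=value, ...), one argument or row to a line, values as JSON. send_rows: Moves the arm, as the interface text tells. Its arguments: {"type":"object","properties":{"plan":{"type":"array"}},"required":["plan"]}

```bash
mkdir -p pics; python3 - <<'E'
from station import *
import cv2,json
s=read_state();print(s)
for n in("scene","top"):
    i=camera_info(n);print(n,i)
    cv2.imwrite(f"pics/{n}0.png",read_camera(n)[:,:,::-1])
E
```

```text
{'time': 0.0, 'joint_pos': array([ 1.33998909e+00,  3.14239760e-01, -4.81171181e-02,  1.21018585e+00,
        5.55775303e-06,  1.57085463e+00]), 'qd': array([ 2.31736563e-04, -1.69691449e-04, -6.34970588e-05, -2.70026353e-04,
        5.65949291e-04, -4.25042843e-04]), 'joint_efforts': array([-5.70238103e-05, -5.39591110e+01,  3.39750016e+01,  1.93398236e-02,
        1.88139143e-04, -6.52047802e-06]), 'tcp_pos': array([137.12348269, 583.52440342, 238.40963935]), 'orientation': array([ 1.15176548e-01,  9.93344653e-01, -8.67077289e-04, -1.03282310e-04]), 'ft_force': array([ 0.38059845, -0.22474995, -0.61727017]), 'moment': array([ 0.01903144, -0.038353  ,  0.0008158 ]), 'finger_force': 0.0, 'opening': 0.9983227113486792}
scene {'fx': 555.796628815706, 'fy': 555.796628815706, 'cx': 308.67271218326056, 'cy': 241.176754095215, 'dist_coeffs': array([0.05238484, 0.        , 0.        , 0.        , 0.        ]), 'pose': array([[ 7.78282129e-01,  3.77641198e-01, -5.01661293e-01,
         6.69518325e+00],
       [-6.27893293e-01,  4.74663278e-01, -6.16802063e-01,
        -4.25620933e+02],
       [ 5.19032352e-03,  7.95035784e-01,  6.06540323e-01,
         7.65354437e+02],
       [ 0.00000000e+00,  0.00000000e+00,  0.00000000e+00,
         1.00000000e+00]])}
top {'fx': 543.0061771025074, 'fy': 543.0061771025074, 'cx': 313.6216881870677, 'cy': 247.10746614338836, 'dist_coeffs': array([0.0045572, 0.       , 0.       , 0.       , 0.       ]), 'pose': array([[ 1.95454903e-02,  9.94602783e-01, -1.01898372e-01,
         4.45024902e+02],
       [-9.99797626e-01,  1.99289730e-02,  2.74663035e-03,
         2.13413926e+02],
       [ 4.76253609e-03,  1.01824067e-01,  9.94791022e-01,
         1.16998067e+03],
       [ 0.00000000e+00,  0.00000000e+00,  0.00000000e+00,
         1.00000000e+00]])}
```

View pics/scene0.png

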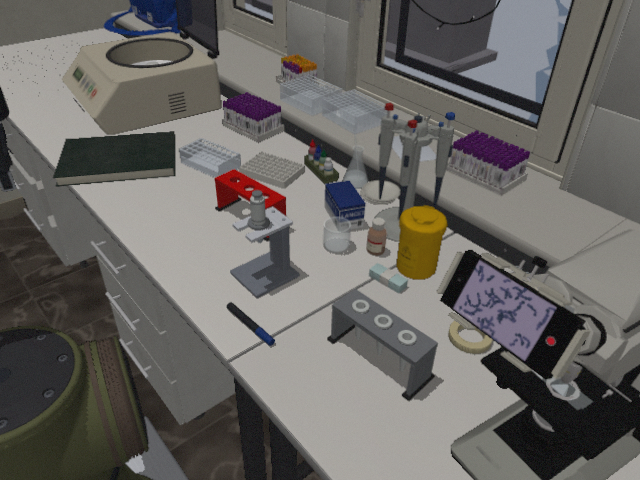

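View pics/top0.png

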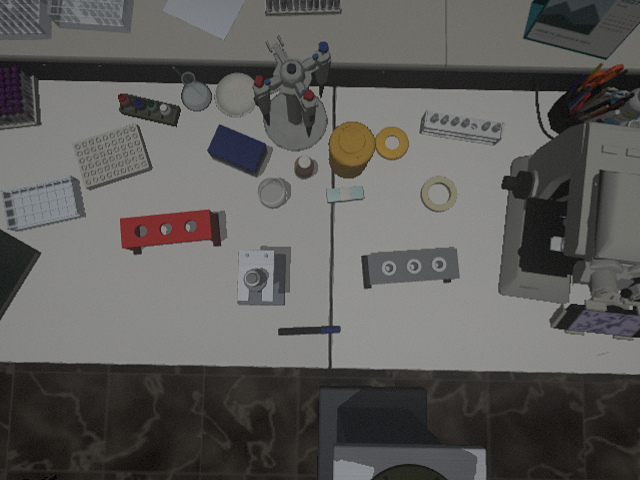

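The scene view shows the dispenser at about (258,210) in its stand, the red look-alike at (250,190), and the grey rack with white tips at (361,306), (383,321) and (407,337). In the top view the dispenser is at (255,279) and the tips at (389,267), (414,266) and (439,264). Next I'll zoom in on the stand and measure.

```bash
cat > h.py <<'E'
import numpy as np,cv2
from station import *
def ray(n,u,v):
    i=camera_info(n);K=np.array([[i['fx'],0,i['cx']],[0,i['fy'],i['cy']],[0,0,1]])
    p=cv2.undistortPoints(np.array([[[u,v]]],float),K,i['dist_coeffs'])[0,0]
    P=i['pose'];return P[:3,3],P[:3,:3]@np.array([p[0],-p[1],-1])
def onz(n,u,v,z):
    o,d=ray(n,u,v);return (o+d*(z-o[2])/d[2])[:2]
def proj(n,X):
    i=camera_info(n);K=np.array([[i['fx'],0,i['cx']],[0,i['fy'],i['cy']],[0,0,1]])
    P=i['pose'];c=P[:3,:3].T@(np.array(X,float)-P[:3,3]);c[1:]*=-1
    return cv2.projectPoints(c.reshape(1,1,3),np.zeros(3),np.zeros(3),K,i['dist_coeffs'])[0].ravel()
E
python3 - <<'E'
from h import *
t=cv2.imread('pics/top0.png');s=cv2.imread('pics/scene0.png')
a=cv2.resize(t[240:312,225:305],None,fx=5,fy=5,interpolation=cv2.INTER_CUBIC)
b=cv2.resize(s[180:300,220:300],None,fx=5,fy=5,interpolation=cv2.INTER_CUBIC)[:600]
c=np.zeros((600,800,3),np.uint8);c[:360,:400]=a;c[:,400:]=b
cv2.imwrite('pics/z.png',c)
# tips: bright rings inside rack
for n,(x0,x1,y0,y1) in dict(top=(365,460,245,290),scene=(340,430,290,355)).items():
    g=cv2.imread(f'pics/{n}0.png',0)[y0:y1,x0:x1]
    m=(g>150).astype(np.uint8)
    print(n)
    for q in cv2.findContours(m,cv2.RETR_EXTERNAL,cv2.CHAIN_APPROX_NONE)[0]:
        if 50<cv2.contourArea(q)<600 and len(q)>5:
            (u,v),ax,_=cv2.fitEllipse(q);u+=x0;v+=y0;print(u,v,ax,onz(n,u,v,94))
E
```

```text
top
scene
345.694130897522 349.9035758972168 (9.757547378540039, 19.220569610595703) [ 4.29655691e+02 -2.38705611e-01]
406.6530303955078 336.2843322753906 (11.816790580749512, 15.793418884277344) [526.58440912 -40.25207623]
382.61669921875 320.28594398498535 (10.862197875976562, 15.490659713745117) [521.66534508   9.63037627]
360.2883987426758 305.1456174850464 (10.133539199829102, 14.988436698913574) [517.28393126  59.50521308]
```

View pics/z.png

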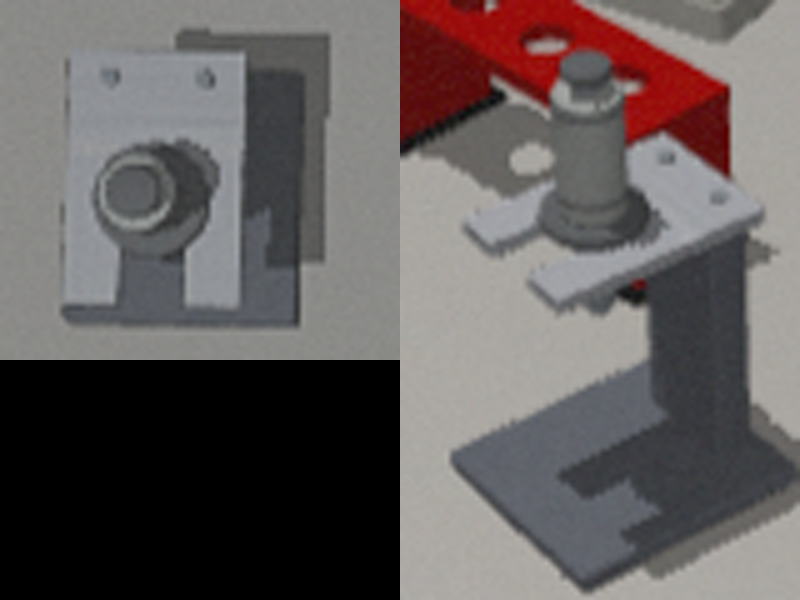

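The crop shows that the slot opens towards -x (down in the top view), at crop (151,300). The button top is at crop (133,190) in the top half and (585,65) in the scene half.

```bash
python3 - <<'E'
from h import *
T=lambda x,y:(225+x/5-.4,240+y/5-.4)
print('btn top',onz('top',*T(133,189),207),'scene',onz('scene',220+185/5-.4,180+65/5-.4,207))
print('flange',onz('top',*T(152,198),141))
for n,p in dict(l0=(70,55),l1=(64,303),r0=(246,55),r1=(240,305),sl=(118,303),sr=(185,303)).items(): print(n,onz('top',*T(*p),135))
g=cv2.imread('pics/top0.png',0)
for u,v in((389,267.5),(414,266),(439,264.5)):
    x0,y0=int(u)-11,int(v)-11;r=g[y0:y0+22,x0:x0+22]
    m=(cv2.resize(r,None,fx=4,fy=4,interpolation=3)>120).astype(np.uint8)
    q=max(cv2.findContours(m,0,1)[0],key=cv2.contourArea)
    (a,b),ax,_=cv2.fitEllipse(q);a=(a+.5)/4-.5+x0;b=(b+.5)/4-.5+y0
    print(a,b,np.array(ax)/4,onz('top',a,b,94))
# rack top outline
m=((g>60)&(g<110)).astype(np.uint8)[240:295,355:465]
E
```

```text
btn top [487.51664837 320.2591593 ] scene [486.30718027 319.09037904]
flange [487.16752781 320.29066824]
l0 [541.44847607 353.93751489]
l1 [447.00200861 353.03018648]
r0 [542.79462012 286.63011933]
r1 [447.54613361 286.32852524]
sl [447.39993367 332.57696699]
sr [447.89429671 307.19265768]
388.52916526794434 267.61937618255615 [13.62260532 14.24872303] [517.29069909  60.9534994 ]
413.6431875228882 265.85815143585205 [13.87237549 14.27096939] [521.78758658  11.07478576]
438.6217966079712 263.95616817474365 [13.92675686 14.17874527] [526.56440111 -38.57939507]
```

>>> send_rows(
  plan=[
    [[-26.7,-11.8,-4],[0,0,0],1],
    [[-26.7,-11.8,-4],[0,0,0],1],
    [[-26.7,-11.8,-4],[0,0,0],1],
    [[-26.7,-11.8,-4],[0,0,0],1],
    [[-26.7,-11.8,-4],[0,0,0],1],
  ],
)

```text
time: 0.52
tcp_pos: [254.4, 495.0, 259.0]
orientation: [0.115, 0.993, -0.0, -0.0]
ft_force: [0.6, -0.1, 0.2]
opening: 0.997
finger_force: 0.0
```

>>> send_rows(
  plan=[
    [[-26.7,-11.8,-4],[0,0,0],1],
    [[-26.7,-11.8,-4],[0,0,0],1],
    [[-26.7,-11.8,-4],[0,0,0],1],
    [[-26.7,-11.8,-4],[0,0,0],1],
    [[-26.7,-11.8,-4],[0,0,0],1],
  ],
)

```text
time: 0.93
tcp_pos: [371.0, 406.9, 279.1]
orientation: [0.115, 0.993, -0.0, -0.0]
ft_force: [-0.4, 1.2, -0.3]
opening: 0.999
finger_force: 0.0
```

>>> send_rows(
  plan=[
    [[-26.7,-11.8,-4],[0,0,0],1],
    [[-26.7,-11.8,-4],[0,0,0],1],
    [[-26.7,-11.8,-4],[0,0,0],1],
    [[-26.7,-11.8,-4],[0,0,0],1],
    [[-26.7,-11.8,-4],[0,0,0],1],
  ],
)

```text
time: 1.35
tcp_pos: [487.5, 319.0, 299.1]
orientation: [0.115, 0.993, -0.0, -0.0]
ft_force: [0.3, 0.8, -0.4]
opening: 0.999
finger_force: 0.0
```

>>> send_rows(
  plan=[
    [[0,0,0],[0,0,0],1],
    [[0,0,0],[0,0,0],1],
  ],
)

```text
time: 1.52
tcp_pos: [487.5, 319.2, 298.9]
orientation: [0.117, 0.993, -0.0, -0.0]
ft_force: [-0.3, 0.0, 1.3]
opening: 0.998
finger_force: 0.0
```

```bash
cat > st.py <<'E'
from h import *
from scipy.spatial.transform import Rotation as R
import sys
s=read_state();r=R.from_quat(s['orientation']).as_matrix()
print('t',s['time'],'tcp',s['tcp_pos'].round(1),'F',s['ft_force'].round(2),'M',s['moment'].round(2),'op',round(s['opening'],3),'ff',s['finger_force'],'j',s['joint_pos'].round(2))
print(r.round(4))
if len(sys.argv)>3:
    d=np.array(list(map(float,sys.argv[1:4])))-s['tcp_pos'];print('tool d',(r.T@d).round(1))
    z=r[:,2];print('level rotvec tool',(r.T@np.cross(z,[0,0,-1])).round(4))
E
python3 st.py 487 319.8 260
```

```text
t 1.5167 tcp [487.5 319.2 298.9] F [-0.26  0.04  1.26] M [-0.   -0.02  0.02] op 0.998 ff 0.0 j [0.58 0.27 0.02 1.33 0.   0.81]
[[-9.728e-01  2.315e-01 -7.000e-04]
 [ 2.315e-01  9.728e-01 -2.000e-04]
 [ 6.000e-04 -3.000e-04 -1.000e+00]]
tool d [ 0.6  0.5 38.9]
level rotvec tool [-0.0003 -0.0006  0.    ]
```

>>> send_rows(
  plan=[
    [[0,0.5,25],[0,0,0],1],
    [[0,0,25],[0,0,0],1],
    [[0,0,25],[0,0,0],1],
    [[0,0,20],[0,0,0],1],
    [[0,0,20],[0,0,0],1],
  ],
)

```text
time: 1.93
tcp_pos: [485.0, 321.2, 182.6]
orientation: [0.114, 0.993, -0.0, -0.001]
ft_force: [-0.1, -0.1, 1.1]
opening: 1.0
finger_force: 0.0
```

>>> send_rows(
  plan=[
    [[0,0,16],[0,0,0],1],
    [[0,0,10],[0,0,0],1],
    [[0,0,0],[0,0,0],1],
    [[0,0,0],[0,0,0],1],
  ],
)

```text
time: 2.27
tcp_pos: [485.9, 321.0, 158.2]
orientation: [0.115, 0.993, -0.0, -0.0]
ft_force: [0.2, -0.3, 0.7]
opening: 1.004
finger_force: 0.0
```

>>> send_rows(
  plan=[
    [[0,0,0],[0,0,0],-1],
    [[0,0,0],[0,0,0],-1],
    [[0,0,0],[0,0,0],-1],
    [[0,0,0],[0,0,0],-1],
    [[0,0,0],[0,0,0],-1],
  ],
)

```text
time: 2.68
tcp_pos: [487.1, 320.8, 159.0]
orientation: [0.115, 0.993, 0.0, 0.0]
ft_force: [-2.3, -1.1, 6.9]
opening: 0.314
finger_force: 58.9
```

>>> send_rows(
  plan=[
    [[0,0,0],[0,0,0],-1],
    [[0,0,0],[0,0,0],-1],
    [[0,0,0],[0,0,0],-1],
    [[0,0,0],[0,0,0],-1],
    [[0,0,0],[0,0,0],-1],
  ],
)

```text
time: 3.1
tcp_pos: [487.2, 320.9, 159.1]
orientation: [0.115, 0.993, 0.0, 0.001]
ft_force: [-0.9, -0.8, 6.0]
opening: 0.313
finger_force: 58.8
```

```bash
python3 st.py 487 319.8 158; python3 -c "
from h import *
a=cv2.resize(read_camera('top')[220:320,205:305,::-1],(400,400),interpolation=2)
b=cv2.resize(read_camera('scene')[150:250,210:310,::-1],(400,400),interpolation=2)
cv2.imwrite('pics/g.png',np.hstack([a,b]))"
```

```text
t 3.1 tcp [487.2 320.9 159.1] F [-0.91 -0.84  5.98] M [-0.15  0.23 -0.03] op 0.313 ff 58.84118914604187 j [ 0.58  0.32 -0.22  1.03 -0.    0.81]
[[-9.735e-01  2.289e-01  1.100e-03]
 [ 2.289e-01  9.735e-01  6.000e-04]
 [-9.000e-04  9.000e-04 -1.000e+00]]
tool d [-0.1 -1.1  1.1]
level rotvec tool [0.0009 0.0009 0.    ]
```

View pics/g.png

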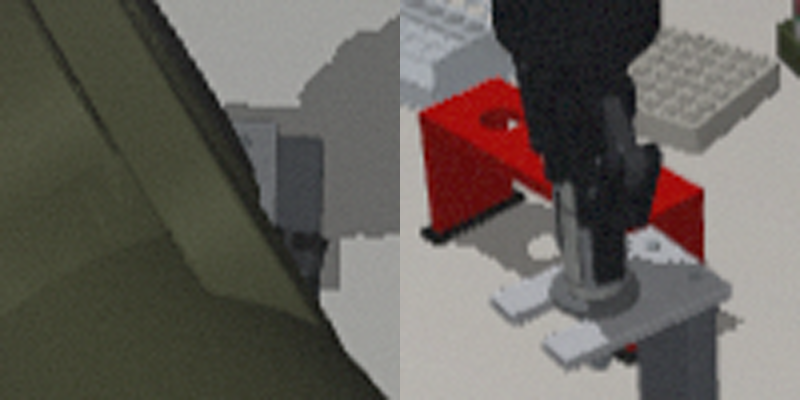

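The dispenser is held above its flange: opening 0.313 is about 27 mm, against the 28 mm body. Now I'll lift it and carry it over to the tip nearest +y.

>>> send_rows(
  plan=[
    [[0,0,-5],[0,0,0],-1],
    [[0,0,-12],[0,0,0],-1],
    [[0,0,-20],[0,0,0],-1],
    [[0,0,-25],[0,0,0],-1],
    [[0,0,-20],[0,0,0],-1],
  ],
)

```text
time: 3.62
tcp_pos: [486.4, 320.4, 241.2]
orientation: [0.115, 0.993, -0.0, -0.0]
ft_force: [-0.9, 1.4, -0.9]
opening: 0.314
finger_force: 59.1
```

>>> send_rows(
  plan=[
    [[0,0,-5],[0,0,0],-1],
    [[-4,-11,0],[0,0,0],-1],
    [[-8,-22,0],[0,0,0],-1],
    [[-8,-22,0],[0,0,0],-1],
    [[-8,-22,0],[0,0,0],-1],
  ],
)

```text
time: 4.03
tcp_pos: [495.4, 237.5, 243.3]
orientation: [0.115, 0.993, -0.001, -0.001]
ft_force: [0.1, 0.0, -1.3]
opening: 0.31
finger_force: 59.2
```

>>> send_rows(
  plan=[
    [[-8,-22,0],[0,0,0],-1],
    [[-8,-22,0],[0,0,0],-1],
    [[-8,-22,0],[0,0,0],-1],
    [[-8,-22,0],[0,0,0],-1],
    [[-8,-22,0],[0,0,0],-1],
  ],
)

```text
time: 4.45
tcp_pos: [509.0, 121.0, 243.4]
orientation: [0.115, 0.993, -0.001, -0.001]
ft_force: [-0.5, -0.3, -1.5]
opening: 0.313
finger_force: 59.2
```

>>> send_rows(
  plan=[
    [[-8,-22,0],[0,0,0],-1],
    [[-8,-22,0],[0,0,0],-1],
    [[-5,-15,0],[0,0,0],-1],
    [[0,0,0],[0,0,0],-1],
    [[0,0,0],[0,0,0],-1],
  ],
)

```text
time: 4.87
tcp_pos: [516.1, 59.7, 243.8]
orientation: [0.116, 0.993, -0.0, -0.001]
ft_force: [0.4, 1.1, -1.4]
opening: 0.315
finger_force: 59.3
```

```bash
python3 st.py 517.5 60.8 180; python3 -c "
from h import *
b=read_camera('scene')[:,:,::-1].copy()
cv2.imwrite('pics/n.png',np.hstack([cv2.resize(b[200:340,300:420],(480,560),interpolation=2)]))"
```

```text
t 4.8667 tcp [516.1  59.7 243.8] F [ 0.38  1.07 -1.37] M [ 0.02 -0.03  0.  ] op 0.315 ff 59.34162676334381 j [ 0.12  0.16 -0.23  1.18  0.    0.35]
[[-9.730e-01  2.309e-01 -2.500e-03]
 [ 2.309e-01  9.730e-01 -1.000e-04]
 [ 2.400e-03 -7.000e-04 -1.000e+00]]
tool d [-1.2  1.4 63.8]
level rotvec tool [-0.0007 -0.0024 -0.    ]
```

View pics/n.png

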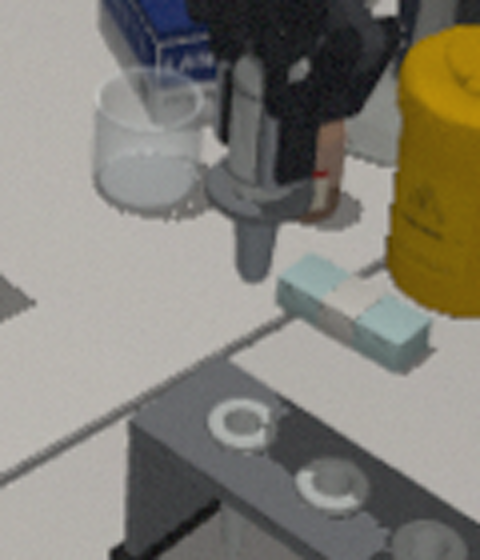

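The nose foot is at crop (253,278), which is pixel (363,269). I'll check it against the nose height expected from the grasp.

```bash
python3 -c "
from h import *
print(onz('scene',300+253/4-.4,200+276/4-.4,176), proj('scene',[516.1,59.7,176]),proj('scene',[516.1,59.7,219]))"
```

```text
[517.15036048  60.5130855 ] [362.72409923 269.10802628] [364.44968822 248.47713341]
```

>>> send_rows(
  plan=[
    [[-0.7,0.2,12],[0,0,0],-1],
    [[0,0,22],[0,0,0],-1],
    [[0,0,22],[0,0,0],-1],
    [[0,0,15],[0,0,0],-1],
    [[0,0,6],[0,0,0],-1],
  ],
)

```text
time: 5.33
tcp_pos: [515.7, 61.6, 165.3]
orientation: [0.114, 0.993, -0.0, -0.002]
ft_force: [-0.7, 0.6, -2.1]
opening: 0.309
finger_force: 59.3
```

>>> send_rows(
  plan=[
    [[0,0,0],[0,0,0],-1],
    [[0,0,0],[0,0,0],-1],
    [[0,0,0],[0,0,0],-1],
  ],
)

```text
time: 5.58
tcp_pos: [518.6, 61.3, 169.3]
orientation: [0.115, 0.993, 0.0, 0.001]
ft_force: [-0.7, -0.5, -1.6]
opening: 0.319
finger_force: 59.3
```

>>> send_rows(
  plan=[
    [[0,0,2],[0,0,0],-1],
    [[0,0,2],[0,0,0],-1],
    [[0,0,2],[0,0,0],-1],
    [[0,0,0],[0,0,0],-1],
  ],
)

```text
time: 5.92
tcp_pos: [517.7, 60.8, 162.1]
orientation: [0.115, 0.993, -0.0, -0.0]
ft_force: [0.3, -0.8, -1.2]
opening: 0.315
finger_force: 59.3
```

```bash
python3 st.py 516.5 59.7 150; python3 -c "
from h import *
b=read_camera('scene')[:,:,::-1].copy()
cv2.imwrite('pics/p.png',cv2.resize(b[230:350,310:430],(480,480),interpolation=2))"
```

```text
t 5.9167 tcp [517.7  60.8 162.1] F [ 0.27 -0.78 -1.2 ] M [0.01 0.01 0.02] op 0.315 ff 59.331239461898804 j [ 0.12  0.21 -0.36  1.   -0.    0.35]
[[-9.735e-01  2.289e-01 -2.000e-04]
 [ 2.289e-01  9.735e-01 -0.000e+00]
 [ 2.000e-04 -1.000e-04 -1.000e+00]]
tool d [ 0.9 -1.3 12.1]
level rotvec tool [-0.0001 -0.0002  0.    ]
```

View pics/p.png

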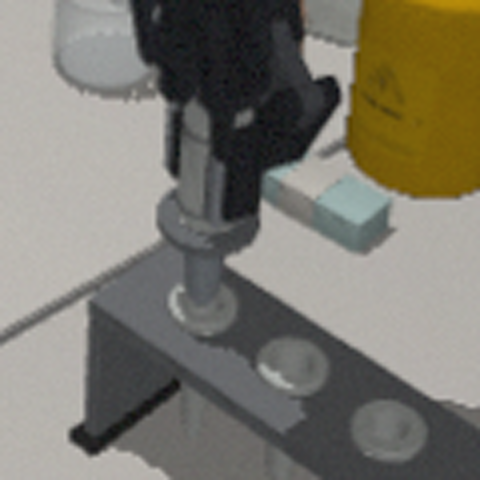

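The nose foot is at the mouth of the tip, with its ring centred around it at crop (203,303). I'll go down in small steps and watch the force.

>>> send_rows(
  plan=[
    [[0,0,2],[0,0,0],-1],
    [[0,0,2],[0,0,0],-1],
    [[0,0,2],[0,0,0],-1],
    [[0,0,2],[0,0,0],-1],
    [[0,0,0],[0,0,0],-1],
  ],
)

```text
time: 6.38
tcp_pos: [517.5, 60.8, 153.7]
orientation: [0.115, 0.993, -0.0, -0.0]
ft_force: [-0.1, 0.2, -1.1]
opening: 0.315
finger_force: 59.3
```

>>> send_rows(
  plan=[
    [[0,0,1],[0,0,0],-1],
    [[0,0,1],[0,0,0],-1],
    [[0,0,0],[0,0,0],-1],
    [[0,0,0],[0,0,0],-1],
  ],
)

```text
time: 6.72
tcp_pos: [517.8, 60.8, 152.3]
orientation: [0.115, 0.993, -0.0, -0.0]
ft_force: [-0.5, -0.7, -1.3]
opening: 0.313
finger_force: 59.3
```

>>> send_rows(
  plan=[
    [[0,0,1],[0,0,0],-1],
    [[0,0,1],[0,0,0],-1],
    [[0,0,0],[0,0,0],-1],
    [[0,0,0],[0,0,0],-1],
  ],
)

```text
time: 7.05
tcp_pos: [517.8, 60.8, 150.2]
orientation: [0.115, 0.993, -0.0, -0.0]
ft_force: [-0.0, 0.8, -2.0]
opening: 0.312
finger_force: 59.3
```

>>> send_rows(
  plan=[
    [[0,0,1],[0,0,0],-1],
    [[0,0,1],[0,0,0],-1],
    [[0,0,0],[0,0,0],-1],
    [[0,0,0],[0,0,0],-1],
  ],
)

```text
time: 7.38
tcp_pos: [517.7, 60.9, 148.2]
orientation: [0.115, 0.993, -0.0, -0.0]
ft_force: [0.5, -0.2, -2.0]
opening: 0.31
finger_force: 59.3
```

>>> send_rows(
  plan=[
    [[0,0,1],[0,0,0],-1],
    [[0,0,1],[0,0,0],-1],
    [[0,0,0],[0,0,0],-1],
    [[0,0,0],[0,0,0],-1],
  ],
)

```text
time: 7.72
tcp_pos: [517.8, 60.8, 146.2]
orientation: [0.115, 0.993, -0.0, -0.0]
ft_force: [0.1, 0.8, -2.0]
opening: 0.312
finger_force: 59.3
```

>>> send_rows(
  plan=[
    [[0,0,1],[0,0,0],-1],
    [[0,0,1],[0,0,0],-1],
    [[0,0,0],[0,0,0],-1],
    [[0,0,0],[0,0,0],-1],
  ],
)

```text
time: 8.05
tcp_pos: [517.8, 60.8, 144.2]
orientation: [0.115, 0.993, -0.0, -0.0]
ft_force: [-0.5, -0.5, -1.5]
opening: 0.314
finger_force: 59.3
```

>>> send_rows(
  plan=[
    [[0,0,1],[0,0,0],-1],
    [[0,0,1],[0,0,0],-1],
    [[0,0,0],[0,0,0],-1],
    [[0,0,0],[0,0,0],-1],
  ],
)

```text
time: 8.38
tcp_pos: [517.7, 60.9, 142.2]
orientation: [0.115, 0.993, -0.0, -0.0]
ft_force: [-0.2, -0.5, -2.9]
opening: 0.314
finger_force: 59.3
```

>>> send_rows(
  plan=[
    [[0,0,1],[0,0,0],-1],
    [[0,0,1],[0,0,0],-1],
    [[0,0,0],[0,0,0],-1],
    [[0,0,0],[0,0,0],-1],
  ],
)

```text
time: 8.72
tcp_pos: [518.4, 60.9, 140.9]
orientation: [0.115, 0.993, 0.0, 0.001]
ft_force: [-1.0, -0.2, 5.0]
opening: 0.314
finger_force: 59.5
```

>>> send_rows(
  plan=[
    [[0,0,0.5],[0,0,0],-1],
    [[0,0,0],[0,0,0],-1],
    [[0,0,0],[0,0,0],-1],
  ],
)

```text
time: 8.97
tcp_pos: [518.6, 60.9, 140.8]
orientation: [0.115, 0.993, 0.0, 0.001]
ft_force: [-1.0, 0.6, 7.7]
opening: 0.314
finger_force: 59.7
```

>>> send_rows(
  plan=[
    [[0,0,0.7],[0,0,0],-1],
    [[0,0,0],[0,0,0],-1],
    [[0,0,0],[0,0,0],-1],
  ],
)

```text
time: 9.22
tcp_pos: [518.8, 61.0, 140.4]
orientation: [0.115, 0.993, 0.0, 0.001]
ft_force: [-1.2, -0.5, 10.2]
opening: 0.315
finger_force: 60.0
```

>>> send_rows(
  plan=[
    [[0,0,1.0],[0,0,0],-1],
    [[0,0,0],[0,0,0],-1],
    [[0,0,0],[0,0,0],-1],
    [[0,0,0],[0,0,0],-1],
  ],
)

```text
time: 9.55
tcp_pos: [519.2, 61.0, 140.0]
orientation: [0.115, 0.993, 0.0, 0.002]
ft_force: [-1.7, 0.5, 13.2]
opening: 0.314
finger_force: 60.5
```

```bash
python3 st.py 517.7 60.8 140; python3 st.py|head -1
```

```text
t 9.55 tcp [519.2  61.  140. ] F [-1.74  0.48 13.24] M [-0.1   0.56  0.  ] op 0.314 ff 60.542922019958496 j [ 0.12  0.23 -0.39  0.94 -0.    0.35]
[[-9.735e-01  2.287e-01  3.300e-03]
 [ 2.287e-01  9.735e-01  4.000e-04]
 [-3.200e-03  1.100e-03 -1.000e+00]]
tool d [ 1.4 -0.5  0. ]
level rotvec tool [0.0011 0.0032 0.    ]
t 9.55 tcp [519.2  61.  140. ] F [-1.74  0.48 13.24] M [-0.1   0.56  0.  ] op 0.314 ff 60.542922019958496 j [ 0.12  0.23 -0.39  0.94 -0.    0.35]
```

>>> send_rows(
  plan=[
    [[0,0,0.6],[0,0,0],-1],
    [[0,0,0],[0,0,0],-1],
    [[0,0,0],[0,0,0],-1],
    [[0,0,0],[0,0,0],-1],
    [[0,0,0],[0,0,0],-1],
  ],
)

```text
time: 9.97
tcp_pos: [519.4, 61.0, 139.9]
orientation: [0.115, 0.993, 0.0, 0.002]
ft_force: [-3.3, -1.2, 17.4]
opening: 0.317
finger_force: 60.8
```

>>> send_rows(
  plan=[
    [[0,0,-1],[0,0,0],-1],
    [[0,0,-2],[0,0,0],-1],
    [[0,0,-2],[0,0,0],-1],
    [[0,0,-2],[0,0,0],-1],
    [[0,0,0],[0,0,0],-1],
  ],
)

```text
time: 10.38
tcp_pos: [517.7, 60.8, 144.4]
orientation: [0.115, 0.993, -0.0, -0.0]
ft_force: [-0.3, -0.5, -2.1]
opening: 0.311
finger_force: 59.4
```

>>> send_rows(
  plan=[
    [[0,0,-3],[0,0,0],-1],
    [[0,0,-6],[0,0,0],-1],
    [[0,0,-8],[0,0,0],-1],
    [[0,0,-8],[0,0,0],-1],
    [[0,0,-8],[0,0,0],-1],
  ],
)

```text
time: 10.8
tcp_pos: [518.1, 60.9, 178.6]
orientation: [0.115, 0.993, 0.0, 0.0]
ft_force: [0.2, 0.2, -2.5]
opening: 0.311
finger_force: 59.3
```

```bash
python3 st.py 517.7 60.8 270; python3 -c "
from h import *
b=read_camera('scene')[:,:,::-1].copy()
cv2.imwrite('pics/q.png',cv2.resize(b[210:350,310:430],(480,560),interpolation=2))"
```

```text
t 10.8 tcp [518.1  60.9 178.6] F [ 0.16  0.16 -2.51] M [ 0.   -0.06  0.  ] op 0.311 ff 59.317036271095276 j [ 0.12  0.2  -0.34  1.03 -0.    0.35]
[[-9.735e-01  2.288e-01  5.000e-04]
 [ 2.288e-01  9.735e-01  0.000e+00]
 [-5.000e-04  2.000e-04 -1.000e+00]]
tool d [  0.3  -0.1 -91.4]
level rotvec tool [0.0002 0.0005 0.    ]
```

View pics/q.png

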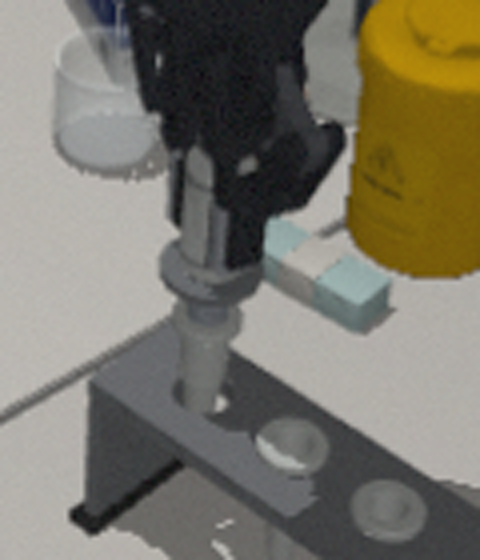

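The tip hangs straight on the nose, with its collar at crop (207,320), and the other two tips are still in place. I'll lift clear and carry it round to the open side of the stand.

>>> send_rows(
  plan=[
    [[0,0,-10],[0,0,0],-1],
    [[0,0,-14],[0,0,0],-1],
    [[0,0,-16],[0,0,0],-1],
    [[0,0,-14],[0,0,0],-1],
    [[0,0,-8],[0,0,0],-1],
  ],
)

```text
time: 11.27
tcp_pos: [518.5, 60.9, 241.7]
orientation: [0.115, 0.993, 0.0, 0.001]
ft_force: [0.1, -0.0, -1.9]
opening: 0.311
finger_force: 59.3
```

>>> send_rows(
  plan=[
    [[0,0,0],[0,0,0],-1],
    [[4,6,0],[0,0,0],-1],
    [[9,12,0],[0,0,0],-1],
    [[12,17,0],[0,0,0],-1],
    [[12,17,0],[0,0,0],-1],
  ],
)

```text
time: 11.68
tcp_pos: [492.5, 120.5, 238.2]
orientation: [0.116, 0.993, -0.0, -0.001]
ft_force: [0.8, 0.5, -1.5]
opening: 0.316
finger_force: 59.2
```

>>> send_rows(
  plan=[
    [[12,17,0],[0,0,0],-1],
    [[12,17,0],[0,0,0],-1],
    [[12,17,0],[0,0,0],-1],
    [[12,17,0],[0,0,0],-1],
    [[12,17,0],[0,0,0],-1],
  ],
)

```text
time: 12.1
tcp_pos: [453.2, 217.4, 238.3]
orientation: [0.115, 0.993, -0.0, -0.001]
ft_force: [-0.1, 1.1, -1.9]
opening: 0.317
finger_force: 59.2
```

>>> send_rows(
  plan=[
    [[12,17,0],[0,0,0],-1],
    [[12,17,0],[0,0,0],-1],
    [[12,17,0],[0,0,0],-1],
    [[12,17,0],[0,0,0],-1],
    [[9,12,0],[0,0,0],-1],
  ],
)

```text
time: 12.52
tcp_pos: [415.9, 308.7, 238.2]
orientation: [0.115, 0.993, -0.0, -0.001]
ft_force: [-0.1, -0.5, -1.8]
opening: 0.31
finger_force: 59.3
```

>>> send_rows(
  plan=[
    [[6,8,0],[0,0,0],-1],
    [[3,4,0],[0,0,0],-1],
    [[0,0,0],[0,0,0],-1],
    [[0,0,0],[0,0,0],-1],
    [[0,0,0],[0,0,0],-1],
  ],
)

```text
time: 12.93
tcp_pos: [411.7, 320.3, 239.3]
orientation: [0.116, 0.993, -0.0, -0.0]
ft_force: [-0.3, 0.0, -2.0]
opening: 0.318
finger_force: 59.3
```

```bash
python3 st.py 412 320.5 163
```

```text
t 12.9333 tcp [411.7 320.3 239.3] F [-0.35  0.05 -2.01] M [ 0.03 -0.05 -0.03] op 0.318 ff 59.27426218986511 j [ 0.66  0.17 -0.24  1.17 -0.    0.89]
[[-9.733e-01  2.295e-01 -1.000e-04]
 [ 2.295e-01  9.733e-01 -6.000e-04]
 [-0.000e+00 -6.000e-04 -1.000e+00]]
tool d [-0.2  0.3 76.3]
level rotvec tool [-0.0006  0.      0.    ]
```

>>> send_rows(
  plan=[
    [[0,0,10],[0,0,0],-1],
    [[0,0,20],[0,0,0],-1],
    [[0,0,20],[0,0,0],-1],
    [[0,0,15],[0,0,0],-1],
    [[0,0,8],[0,0,0],-1],
  ],
)

```text
time: 13.35
tcp_pos: [410.7, 319.5, 163.9]
orientation: [0.116, 0.993, -0.001, -0.001]
ft_force: [-0.9, -0.3, -2.0]
opening: 0.311
finger_force: 59.3
```

>>> send_rows(
  plan=[
    [[0,0,2],[0,0,0],-1],
    [[0,0,0],[0,0,0],-1],
    [[0,0,0],[0,0,0],-1],
    [[0,0,0],[0,0,0],-1],
    [[0,0,0],[0,0,0],-1],
  ],
)

```text
time: 13.77
tcp_pos: [412.2, 321.5, 165.5]
orientation: [0.115, 0.993, 0.001, 0.001]
ft_force: [-0.0, 0.1, -2.2]
opening: 0.314
finger_force: 59.3
```

```bash
python3 st.py 487.5 320.5 163.5; python3 -c "
from h import *
b=read_camera('scene')[:,:,::-1].copy()
cv2.imwrite('pics/r.png',cv2.resize(b[170:310,190:310],(480,560),interpolation=2))"
```

```text
t 13.7667 tcp [412.2 321.5 165.5] F [-0.04  0.06 -2.19] M [ 0.    0.03 -0.01] op 0.314 ff 59.27665293216705 j [ 0.66  0.21 -0.35  1.   -0.    0.89]
[[-0.9735  0.2288  0.0014]
 [ 0.2288  0.9735  0.001 ]
 [-0.0011  0.0013 -1.    ]]
tool d [-73.6  16.3   2.1]
level rotvec tool [ 0.0013  0.0011 -0.    ]
```

View pics/r.png

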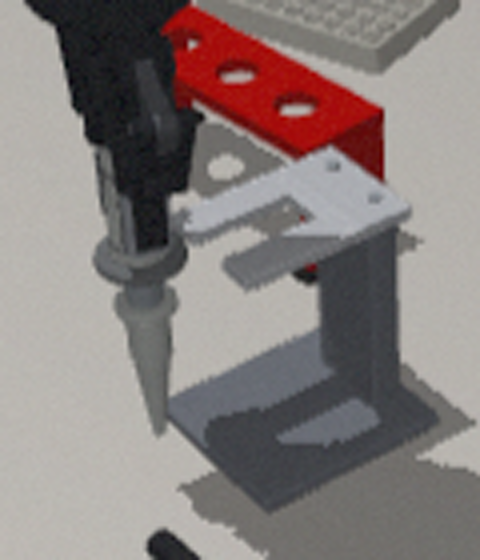

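The dispenser with its tip is in front of the open slot, with the flange above the plate level and the collar below it. I'll slide it in along +x.

>>> send_rows(
  plan=[
    [[-4,0.4,0],[0,0,0],-1],
    [[-7,1.6,0],[0,0,0],-1],
    [[-7,1.6,0],[0,0,0],-1],
    [[-4,0.9,0],[0,0,0],-1],
    [[0,0,0],[0,0,0],-1],
  ],
)

```text
time: 14.23
tcp_pos: [435.4, 320.5, 164.5]
orientation: [0.116, 0.993, 0.0, 0.0]
ft_force: [0.6, 0.5, -2.1]
opening: 0.31
finger_force: 59.3
```

```bash
python3 st.py 487.5 320.3 163.5
```

```text
t 14.2333 tcp [435.4 320.5 164.5] F [ 0.58  0.5  -2.14] M [ 0.02 -0.03  0.03] op 0.31 ff 59.27866816520691 j [ 0.63  0.24 -0.31  1.01 -0.    0.87]
[[-9.733e-01  2.297e-01  7.000e-04]
 [ 2.297e-01  9.733e-01  2.000e-04]
 [-7.000e-04  4.000e-04 -1.000e+00]]
tool d [-50.8  11.8   1. ]
level rotvec tool [0.0004 0.0007 0.    ]
```

>>> send_rows(
  plan=[
    [[-5,1.2,0],[0,0,0],-1],
    [[-6,1.4,0],[0,0,0],-1],
    [[-6,1.4,0],[0,0,0],-1],
    [[-3,0.7,0],[0,0,0],-1],
    [[0,0,0],[0,0,0],-1],
  ],
)

```text
time: 14.65
tcp_pos: [455.5, 320.4, 164.5]
orientation: [0.115, 0.993, 0.0, 0.0]
ft_force: [0.3, 0.8, -2.0]
opening: 0.312
finger_force: 59.3
```

>>> send_rows(
  plan=[
    [[-6,1.4,0],[0,0,0],-1],
    [[-8,1.9,0],[0,0,0],-1],
    [[-8,1.9,0],[0,0,0],-1],
    [[-6,1.4,0],[0,0,0],-1],
    [[-3,0.7,0],[0,0,0],-1],
  ],
)

```text
time: 15.07
tcp_pos: [487.7, 320.4, 164.5]
orientation: [0.115, 0.993, 0.0, 0.0]
ft_force: [0.5, -0.4, -0.9]
opening: 0.313
finger_force: 59.3
```

>>> send_rows(
  plan=[
    [[0,0,0],[0,0,0],-1],
    [[0,0,0],[0,0,0],-1],
    [[0,0,0],[0,0,0],-1],
    [[0,0,0],[0,0,0],-1],
  ],
)

```text
time: 15.4
tcp_pos: [486.0, 320.4, 164.5]
orientation: [0.115, 0.993, -0.0, -0.0]
ft_force: [-0.0, 0.4, -1.7]
opening: 0.315
finger_force: 59.3
```

```bash
python3 st.py 488.5 320.5 160
```

```text
t 15.4 tcp [486.  320.4 164.5] F [-0.04  0.43 -1.72] M [0.01 0.01 0.01] op 0.315 ff 59.27669048309326 j [ 0.58  0.32 -0.21  1.04  0.    0.81]
[[-9.735e-01  2.285e-01 -3.000e-04]
 [ 2.285e-01  9.735e-01 -1.000e-04]
 [ 3.000e-04 -2.000e-04 -1.000e+00]]
tool d [-2.4  0.7  4.5]
level rotvec tool [-0.0002 -0.0003 -0.    ]
```

Now I'll shift 2 mm further in and lower until the flange touches the plate.

>>> send_rows(
  plan=[
    [[-2,0.5,1],[0,0,0],-1],
    [[0,0,1.5],[0,0,0],-1],
    [[0,0,1],[0,0,0],-1],
    [[0,0,0],[0,0,0],-1],
    [[0,0,0],[0,0,0],-1],
  ],
)

```text
time: 15.82
tcp_pos: [488.3, 320.4, 160.8]
orientation: [0.115, 0.993, -0.0, -0.0]
ft_force: [0.3, -0.6, -2.5]
opening: 0.312
finger_force: 59.3
```

>>> send_rows(
  plan=[
    [[0,0,1],[0,0,0],-1],
    [[0,0,0],[0,0,0],-1],
    [[0,0,0],[0,0,0],-1],
  ],
)

```text
time: 16.07
tcp_pos: [488.4, 320.4, 159.9]
orientation: [0.115, 0.993, -0.0, -0.0]
ft_force: [0.1, 0.9, -1.9]
opening: 0.312
finger_force: 59.3
```

>>> send_rows(
  plan=[
    [[0,0,0.7],[0,0,0],-1],
    [[0,0,0],[0,0,0],-1],
    [[0,0,0],[0,0,0],-1],
  ],
)

```text
time: 16.32
tcp_pos: [488.4, 320.4, 159.3]
orientation: [0.115, 0.993, -0.0, -0.0]
ft_force: [0.1, 0.8, -1.8]
opening: 0.314
finger_force: 59.3
```

>>> send_rows(
  plan=[
    [[0,0,0.5],[0,0,0],-1],
    [[0,0,0],[0,0,0],-1],
    [[0,0,0],[0,0,0],-1],
  ],
)

```text
time: 16.57
tcp_pos: [488.5, 320.4, 159.1]
orientation: [0.115, 0.993, 0.0, 0.0]
ft_force: [-0.6, -0.3, 1.6]
opening: 0.313
finger_force: 59.4
```

>>> send_rows(
  plan=[
    [[0,0,0.2],[0,0,0],-0.2],
    [[0,0,0],[0,0,0],0],
    [[0,0,0],[0,0,0],0.3],
    [[0,0,0],[0,0,0],0.7],
    [[0,0,0],[0,0,0],1],
  ],
)

```text
time: 16.98
tcp_pos: [488.5, 320.5, 158.6]
orientation: [0.115, 0.993, 0.0, 0.0]
ft_force: [-0.9, -0.3, 0.4]
opening: 0.897
finger_force: 0.0
```

>>> send_rows(
  plan=[
    [[0,0,0],[0,0,0],1],
    [[0,0,0],[0,0,0],1],
    [[0,0,0],[0,0,0],1],
    [[0,0,0],[0,0,0],1],
    [[0,0,0],[0,0,0],1],
  ],
)

```text
time: 17.4
tcp_pos: [488.5, 320.5, 158.6]
orientation: [0.115, 0.993, 0.0, 0.0]
ft_force: [0.1, 1.1, 0.2]
opening: 0.996
finger_force: 0.0
```

>>> send_rows(
  plan=[
    [[0,0,-8],[0,0,0],1],
    [[0,0,-16],[0,0,0],1],
    [[0,0,-25],[0,0,0],1],
    [[0,0,-30],[0,0,0],1],
    [[0,0,-30],[0,0,0],1],
  ],
)

```text
time: 17.82
tcp_pos: [488.0, 320.2, 269.0]
orientation: [0.115, 0.993, -0.0, -0.0]
ft_force: [-0.1, 0.8, 0.6]
opening: 1.0
finger_force: 0.0
```

>>> send_rows(
  plan=[
    [[25,0,-20],[0,0,0],1],
    [[25,0,0],[0,0,0],1],
    [[25,0,0],[0,0,0],1],
    [[15,0,0],[0,0,0],1],
    [[0,0,0],[0,0,0],1],
  ],
)

```text
time: 18.23
tcp_pos: [398.5, 341.5, 288.4]
orientation: [0.114, 0.993, 0.0, -0.0]
ft_force: [0.8, -0.5, -0.2]
opening: 1.0
finger_force: 0.0
```

```bash
python3 st.py; python3 -c "
from h import *
b=read_camera('scene')[:,:,::-1].copy()
a=read_camera('top')[:,:,::-1].copy()
cv2.imwrite('pics/s.png',np.hstack([cv2.resize(b[150:400,190:440],(500,500),interpolation=2),cv2.resize(a[240:315,235:280],(300,500))]))
print(onz('scene',257-.4,193,207))"
```

```text
t 18.2333 tcp [398.5 341.5 288.4] F [ 0.76 -0.47 -0.15] M [-0.   -0.   -0.01] op 1.0 ff 0.0 j [ 0.71  0.16 -0.14  1.28  0.    0.94]
[[-9.740e-01  2.264e-01 -3.000e-04]
 [ 2.264e-01  9.740e-01  5.000e-04]
 [ 4.000e-04  5.000e-04 -1.000e+00]]
[485.51609026 317.94646729]
```

View pics/s.png

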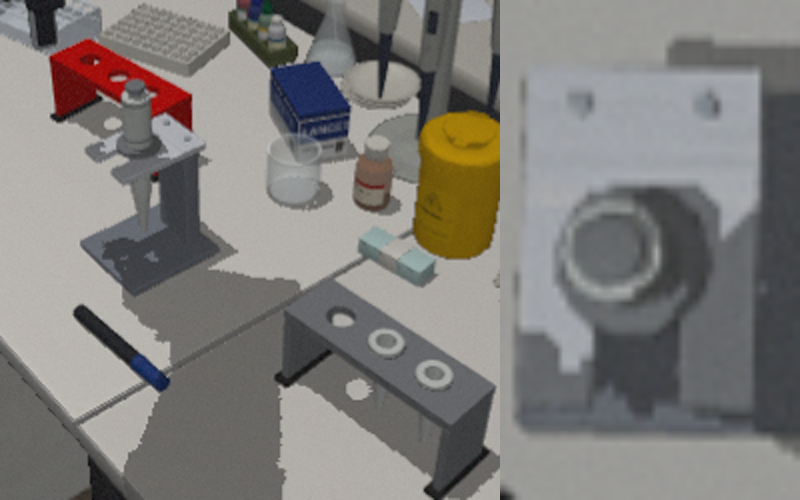

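The dispenser hangs upright in the slot at (135,130) with the tip on its nose. The other two tips stand in the rack at (386,341) and (434,374), and the bystanders haven't moved. I'll let the arm settle, then hand the job in.

>>> send_rows(
  plan=[
    [[0,0,0],[0,0,0],1],
    [[0,0,0],[0,0,0],1],
    [[0,0,0],[0,0,0],1],
    [[0,0,0],[0,0,0],1],
    [[0,0,0],[0,0,0],1],
  ],
)

```text
time: 18.75
tcp_pos: [401.2, 340.8, 287.4]
orientation: [0.115, 0.993, -0.0, -0.0]
ft_force: [-2.1, 0.4, -1.3]
opening: 1.0
finger_force: 0.0
```

```bash
python3 -c "
from station import *
print(job_done())"
```

```text
the job is handed in; nothing more can be done
None
```

I handed the job in at about 19 s: the dispenser hangs upright in its slot with a tip jammed on, pressed with about 19 N at most, and the other two tips are still in the rack; the hand-in gave no verdict.

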